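# Clamp a rocker unit, feel its play and reject it if worn

### The job

Push the toggle clamp's handle over centre to clamp the rocker unit in the check nest, then rock that unit's lever to its stop towards the reject bay and after that to its stop the other way, feeling how much play it has. Push the clamp handle back open, and if the lever was loose slide the unit along the channel, without lifting it, fully into the reject bay; if it had hardly any play leave it in the nest. Leave the waiting unit and the things on the table alone.

Things in the scene. Friction and masses are not known exactly. Their poses are not given: they have to be found in the camera images.
- fixture: fixed plywood plate 160 (x) x 140 (y) x 12 mm; origin at the centre of its underside, z up; turned at most 0.3 rad from the world. Its +y half bears a channel along x (centre line y = +38 mm) between two rails 52 mm apart, 16 mm high over the plate. The toggle clamp stands on the -y half beside the nest, the waiting unit beside the reject bay at x +37, y -38 mm
- nest (a point): centre of the check nest (the channel's -x half) on the plate's top, 12 mm over the table; at fixture (-37, +38, 12) mm, axes as the fixture's. Behind it the channel's -x end is open but for a lip 4 mm high
- reject_bay (a point): centre of the reject bay (the channel's +x half) on the plate's top, 74 mm along +x of the nest's centre, axes as the fixture's. A stop 24 mm high closes the +x end: a unit pushed fully against it has its centre 2 mm past this point
- clamp_pivot (a point): pivot of the clamp's arm, fixture (-37, -26, 62) mm; arm and handle swing in the fixture's y-z plane through it. The raised arm reaches up to 140 mm over the table, the level arm (with its screw) to 76 mm
- clamp (a joint): toggle link angle. 0 = fully open: handle leans 60 degrees from upright away from the channel (to fixture -y), arm raised upright. 2.42 rad = closed: handle upright, arm level, sprung rubber pad pressing on the nest's unit with about 9 N. Dead centre at about 2.1: past it, it snaps closed and stays; pushed back, it springs open to about 0.4 or less, the rest is pushed. Takes 5 to 15 N at the grip
- handle_grip (a point): point on the axis of the handle's straight round rubber grip, 18 mm thick; the grip's rounded end is 19 mm beyond it. Seen from point clamp_pivot it is at (y, z) = (-62, +45) mm when open, (+8, +72) mm when closed, in the fixture's axes; the grip's end is then at about 114 and 152 mm over the table
- unit_a_centre (a point): centre, half-way up, of the housing of one rocker unit: grey, 70 (x) x 46 (y) x 40 mm, 0.28 kg, loose, parallel to the fixture, with an upright steel lever. Units a and b look alike; either may be the one in the nest, the other stands at the waiting place. One is sound, the other worn: which is not told, it must be felt
- unit_b_centre (a point): the same point of the other rocker unit
- lever_a_top (a point): centre of the crossbar (11 mm thick, 34 mm long along the unit's y) on top of unit a's lever, 57 mm over the lever's pivot, 99 mm over the table when upright. The pivot is 18 mm to +x of the housing's centre and 30 mm over its underside. The blade below is 7 mm thick, 26 mm wide
- lever_b_top (a point): the same point of the lever of unit b
- lever_a (a joint): angle of unit a's lever, 0 upright, positive leaning to +x (towards the reject bay). It stays where it is left (friction under 1 N at the top). Firm stops both ways: at about 0.025 rad in the sound unit, about 0.20 rad in the worn one. Starts near 0
- lever_b (a joint): the same for unit b
- hex_driver: hex driver with a thin shaft lying crosswise on the table between robot and fixture, 201 x 18 x 18 mm; bystander
- tape_measure: tape measure lying on the table beyond the fixture, 52 x 60 x 26 mm; bystander

How it is judged:
By the outcome, as a careful person would: the job done as asked, in the order asked, and still so for the second after the job is handed in, with the robot touching nothing.
It also fails if it takes over 56 s, if anything falls off the work surface, if the arm or the gripper's body presses on something with over 40 N, if the wrist force passes 120 N, or if a joint passes its speed limit or range.

### The arm

A 6-joint arm with a two-finger parallel gripper is mounted at the origin on a cart in front of the work surface, level with it; the furniture and walls round the work are solid. World frame = base frame: x ahead of the robot, y to its left, z up, the work surface at z = 0. Lengths are in m, angles in rad, forces in N, time in s.
With the tool pointing down it reaches from about 0.375 to 0.9 m from the base axis. Payload 3.1 kg.
Tool frame: the origin (TCP) lies midway between the tips of the shut fingers; the grasp point (between the pads) lies 19 mm behind it; z points along the fingers, y is the line along which they close (so a half turn about z gives the same grasp; the last joint's range is limited). The gripper opens to 87 mm and grips with 3 to 60 N. Pads are 19 mm wide; open, the fingers measure 117 mm over their backs; the gripper's body (75 mm by 190 mm) begins 51 mm behind the grasp point.
Start: joints at [-1.369, 0.527, 1.433, -0, 1.181, -0.178], TCP at [0.232, -0.58, 0.223] pointing down, gripper open.
Joint ranges: [-3.08, 3.08], [-0.75, 2.2], [0.22, 2.44], [-1.43, 4.57], [0, 2.65], [-2.85, 2.85]. Speed limits (rad/s): [2.79, 2.79, 3.14, 3.14, 3.14, 3.14].

### API

Orientations are given as a unit quaternion [x, y, z, w].
In Python, from rig import status, imaging, order gives the robot as it stands.
- The arm moves only by the tool arm_command, never from a script. Its argument "deltas" is one flat list of numbers, 5 for each row, row after row: the opening, from -1 (shut) to 1 (fully open), so that 0 is half open, then the shift along the tool's x, y, z in m, then the turn about the tool's z in rad. In form: [gripper, tx, ty, tz, roll, gripper, tx, ty, tz, roll, ...]. A call has 1 to 12 rows; each row shifts and turns the commanded pose from where the row before left it, along the tool's axes as they then stand; what a row does not reach is not made up. A row lasts 1/8 s, in which the tool goes at most 62.5 mm and 10.7 degrees, less where a joint would pass 70% of its speed; a pose out of reach is approached as far as the arm can. A call with a gripper value outside its range is refused whole. The fingers move at their own pace and stop on an object; "newtons" is the grip in N (left out, the last holds). Time passes only in rows, so rows that do not move let the fingers close. It gives the time, the measured TCP pose, the force, the opening and the grip force at its end, in the units of the state.
- status.get_obs(): the state, without advancing time (a new reading comes with each control period).
- imaging.camera(name): name is "side" or "top"; returns (picture, depth): 400x640x3 uint8, red, green, blue; 400x640 float32, m along the optical axis (not along the pixel's ray), 0 where there is no reading.
- imaging.camera_params(name): a dict with "intrinsics" (3x3 intrinsics, pixels), "camera_from_world" (4x4, takes a point from world to camera coordinates). Camera axes: x right, y up, looking along -z (the intrinsics and any distortion apply to the point x, -y, -z); pixel columns grow to the right and rows downward; lengths in m; the calibration is good to about 2 mm. A picture is of the moment at which its call begins. camera_params takes no time and is no camera call.
- order.hand_in(): hands the job in; it is judged then, once.
The state is a dict: "time": time; "q": joint angles; "joint_velocities": joint speeds; "joint_torque": joint torques, N m; "position": TCP position; "tool_rot": TCP orientation; "ft_force": force on the tool from outside, world axes, zero at the start; "moment": the same for the moment, N m; "grip_width": finger opening in m; "grip_force": force on a finger pad.
Only numpy, scipy, OpenCV 4.12 (cv2) and the standard library are available. Lean on these libraries where they do the work, as an engineer would, in place of code of your own. Each camera call takes 0.05 s, during which the arm holds its last target. There are 200 camera calls.

## Working session

There is one attempt and no reset: what is moved stays moved. The work goes in short steps, Python scripts to look and compute and a tool call to move; the robot and the scene stay as the last step left them, time stands still between calls to the robot, and variables do not carry over. Pictures are saved under pics/ and viewed, at most 13 in all, crops included, and the job is handed in when it is done.

Besides the shell and the picture viewer there is one more tool, called after ">>>" in YAML: its name, and indented under it one key for each argument. arm_command: Moves the arm, as the interface text tells. Its arguments: {"type":"object","properties":{"deltas":{"type":"array"},"newtons":{"type":"number"}},"required":["deltas"]}

```bash
mkdir -p pics; ls; cat > h.py <<'E'
import numpy as np, cv2
from rig import status, imaging, order
def snap(n,f):
    p,d=imaging.camera(n); cv2.imwrite(f'pics/{f}.png',p[:,:,::-1]); np.save(f'pics/{f}.npy',d); return p,d
def world(n,d):
    c=imaging.camera_params(n);K=np.array(c['intrinsics']);T=np.linalg.inv(np.array(c['camera_from_world']))
    v,u=np.mgrid[:400,:640]
    x=(u-K[0,2])/K[0,0]*d;y=-(v-K[1,2])/K[1,1]*d
    P=np.stack([x,y,-d,np.ones_like(d)],-1)
    return (P@T.T)[...,:3]
def proj(n,P):
    c=imaging.camera_params(n);K=np.array(c['intrinsics']);T=np.array(c['camera_from_world'])
    q=T[:3,:3]@np.array(P)+T[:3,3]; q=q*[1,-1,-1]; q=K@q; return q[:2]/q[2]
E
python3 - <<'E'
from h import *
snap('top','top0');snap('side','side0')
for n in('top','side'):
    c=imaging.camera_params(n);print(n,{k:np.round(v,3) if k!='x' else v for k,v in c.items()})
print(status.get_obs())
E
```

```text
pics
top {'intrinsics': array([[384.265,   0.   , 317.89 ],
       [  0.   , 384.265, 200.579],
       [  0.   ,   0.   ,   1.   ]]), 'camera_from_world': array([[ 0.213, -0.977,  0.006, -0.225],
       [ 0.957,  0.21 ,  0.2  , -0.518],
       [-0.197, -0.037,  0.98 , -0.845],
       [ 0.   ,  0.   ,  0.   ,  1.   ]])}
side {'intrinsics': array([[507.75 ,   0.   , 328.403],
       [  0.   , 507.75 , 207.951],
       [  0.   ,   0.   ,   1.   ]]), 'camera_from_world': array([[ 1.   , -0.016, -0.016, -0.529],
       [ 0.022,  0.647,  0.762, -0.006],
       [-0.002, -0.762,  0.647, -1.269],
       [ 0.   ,  0.   ,  0.   ,  1.   ]])}
{'time': 0.1, 'q': array([-1.36849249e+00,  5.28353624e-01,  1.43372099e+00,  3.71182208e-05,
        1.18142821e+00, -1.78473995e-01]), 'joint_velocities': array([ 2.39145768e-04, -3.47661907e-03, -2.23887477e-03,  1.23957706e-03,
       -2.23450620e-03, -1.35480152e-05]), 'joint_torque': array([ 1.99979222e-04, -4.40984058e+01, -1.77151269e+01,  6.34230673e-02,
        5.33920771e-02, -4.09780080e-05]), 'position': array([ 0.23219923, -0.57958111,  0.22169844]), 'tool_rot': array([ 9.81931599e-01,  1.89233778e-01,  5.78246484e-06, -9.55224328e-04]), 'ft_force': array([-0.80398531,  0.45277408,  0.52159072]), 'moment': array([0.00430262, 0.03449862, 0.04157699]), 'grip_force': 0.0, 'grip_width': 0.08714643898675246}
```

View pics/top0.png

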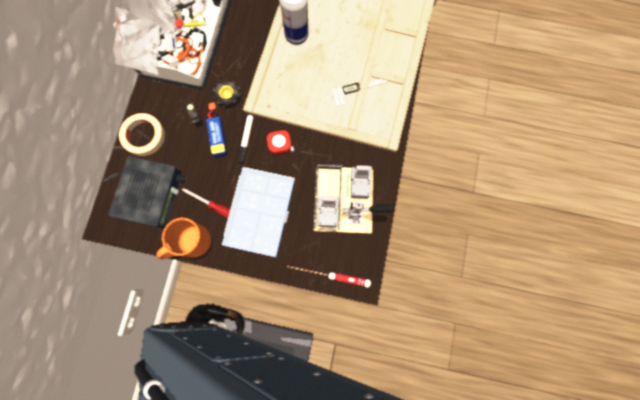

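View pics/side0.png

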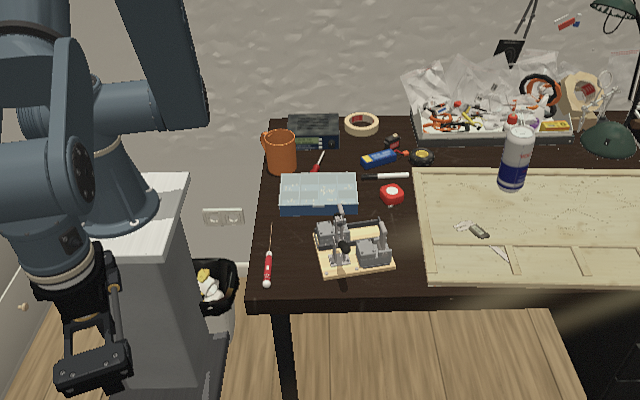

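```bash
python3 - <<'E'
from h import *
W={}
for n,(u0,u1,v0,v1) in dict(top=(300,410,155,245),side=(300,410,195,290)).items():
    d=np.load(f'pics/{n}0.npy');w=world(n,d);p=cv2.imread(f'pics/{n}0.png')
    c=w[v0:v1,u0:u1].reshape(-1,3);W[n]=c
    print(n,'table z',np.median(c[abs(c[:,2])<.008][:,2]))
    for lo,hi in((.008,.017),(.022,.033),(.045,.058),(.09,.16)):
        m=(c[:,2]>lo)&(c[:,2]<hi)
        r=cv2.minAreaRect((c[m,:2]*1000).astype(np.float32)); print(lo,hi,m.sum(),np.round(r[0],1),np.round(r[1],1),round(r[2],1),'z',np.median(c[m,2]).round(4))
    m=c[:,2]>.006; r=cv2.minAreaRect((c[m,:2]*1000).astype(np.float32));print('all',r)
    cv2.imwrite(f'pics/c_{n}.png',cv2.resize(p[v0:v1,u0:u1],None,fx=5,fy=5,interpolation=cv2.INTER_CUBIC))
a=cv2.imread('pics/c_top.png');b=cv2.imread('pics/c_side.png');h=max(a.shape[0],b.shape[0])
z=np.zeros((h,a.shape[1]+b.shape[1],3),np.uint8);z[:a.shape[0],:a.shape[1]]=a;z[:b.shape[0],a.shape[1]:]=b
cv2.imwrite('pics/c.png',cv2.resize(z,None,fx=.72,fy=.72));print(z.shape)
E
```

```text
top table z -0.0016810473411872362
0.008 0.017 1654 [ 580.3 -166.5] [160.  139.5] 9.9 z 0.0108
0.022 0.033 344 [ 581.4 -161.6] [154.  128.1] 9.9 z 0.0264
0.045 0.058 778 [ 578.4 -165.3] [145.5 119.9] 6.9 z 0.0501
0.09 0.16 455 [ 590.9 -190.4] [105.3 159.3] 10.2 z 0.1041
all ((526.3670043945312, -193.913330078125), (275.4279479980469, 175.37355041503906), 10.56061840057373)
side table z 0.001036060603684441
0.008 0.017 1692 [ 614.1 -110. ] [261.  243.1] 14.6 z 0.013
0.022 0.033 669 [ 608.5 -113.2] [258.6 219.8] 11.7 z 0.0272
0.045 0.058 736 [ 580.2 -165. ] [142.8 126.4] 9.5 z 0.0522
0.09 0.16 422 [ 592.2 -188.9] [105.8 159.6] 10.1 z 0.1093
all ((543.9149169921875, -467.10321044921875), (1007.3359985351562, 254.24005126953125), 84.59307861328125)
(475, 1100, 3)
```

View pics/c.png

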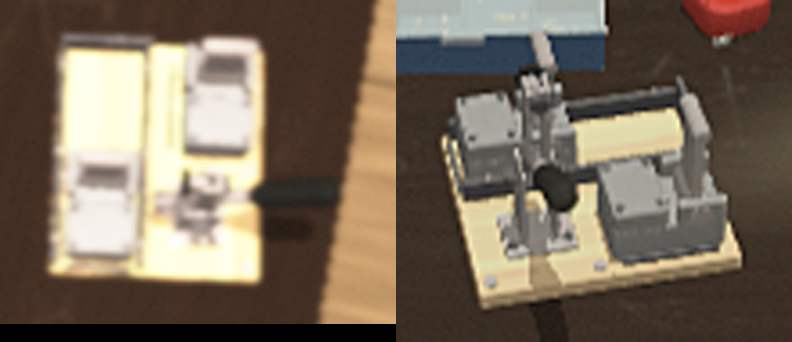

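>>> arm_command:
  deltas: [-1,0,0,0,-0.17,-1,0,0,0,-0.17,-1,0,0,0,-0.17,-1,0,0,0,-0.17,-1,0,0,0,-0.17,-1,0,0,0,-0.17,-1,0,0,0,-0.17,-1,0,0,0,-0.173]
  newtons: 40

```text
time: 1.1
position: [0.2322, -0.5798, 0.222]
tool_rot: [0.641, 0.767, 0.0, -0.001]
ft_force: [-0.4, 0.4, 0.5]
grip_width: 0.0151
grip_force: 0.0
```

```bash
cat >> h.py <<'E'
O=np.array([.580,-.166]);A=.173;R=np.array([[np.cos(A),-np.sin(A)],[np.sin(A),np.cos(A)]])
def fix(p): return R.T@(np.array(p)[:2]-O)
def st():
    s=status.get_obs();f=R.T@s['ft_force'][:2]
    q=s['tool_rot'];print('t',round(s['time'],2),'fix mm',np.round(fix(s['position'])*1000,1),'z',round(s['position'][2]*1000,1),'yaw x',round(2*np.arctan2(q[1],q[0]),3),'want',A+np.pi/2,'F fix',f.round(2),s['ft_force'][2].round(2),'w',round(s['grip_width'],4),'q6',s['q'][5].round(2))
E
python3 -c "
from h import *
st()"
```

```text
t 1.1 fix mm [-413.8 -347.7] z 222.0 yaw x 1.749 want 1.7437963267948966 F fix [-0.32  0.44] 0.46 w 0.0151 q6 -1.55
```

>>> arm_command:
  deltas: [-1,0.0266,0.047,0,0,-1,0.0266,0.047,0,0,-1,0.0266,0.047,0,0,-1,0.0266,0.047,0,0,-1,0.0266,0.047,0,0,-1,0.0266,0.047,0,0,-1,0.0266,0.047,0,0,-1,0.0266,0.047,0,0,-1,0,0,0.03,0,-1,0,0,0,0]

```text
time: 2.35
position: [0.5646, -0.3037, 0.1897]
tool_rot: [0.643, 0.766, -0.0, -0.004]
ft_force: [0.1, -0.7, -0.2]
grip_width: 0.0003
grip_force: 0.0
```

```bash
python3 - <<'E'
from h import *
st()
p,d=snap('side','s1');w=world('side',d);q,e=snap('top','t1')
# unit housing top (nest) & handle, levers from initial clouds in fixture axes
for n in('top','side'):
    W=world(n,np.load(f'pics/{n}0.npy')).reshape(-1,3);F=(W[:,:2]-O)@R*1000;z=W[:,2]*1000
    for name,m in dict(grip=(F[:,1]<-75)&(F[:,1]>-115)&(abs(F[:,0]+37)<25)&(z>90)&(z<140),leverN=(F[:,1]>15)&(F[:,1]<60)&(abs(F[:,0]+19)<15)&(z>90)&(z<108),leverW=(F[:,1]<-15)&(F[:,1]>-60)&(abs(F[:,0]-55)<15)&(z>90)&(z<108),topN=(F[:,1]>5)&(F[:,1]<70)&(F[:,0]<0)&(F[:,0]>-80)&(abs(z-51)<5)).items():
        if m.sum(): print(n,name,m.sum(),'lo',np.percentile(F[m],3,axis=0).round(1),'hi',np.percentile(F[m],97,axis=0).round(1),'z',np.percentile(z[m],[3,97]).round(1))
cv2.imwrite('pics/z1.png',cv2.resize(cv2.imread('pics/s1.png')[130:300,250:450],None,fx=4,fy=3.5))
E
```

```text
t 2.35 fix mm [ -38.8 -133. ] z 189.7 yaw x 1.745 want 1.7437963267948966 F fix [-0.06 -0.66] -0.21 w 0.0003 q6 -0.84
top grip 117 lo [ -45.5 -103.2] hi [-28.9 -76.3] z [101.7 119. ]
top leverN 72 lo [-23.9  22.3] hi [-14.3  53.5] z [ 96.5 104.1]
top leverW 72 lo [ 49.4 -53.8] hi [ 59.  -22.4] z [ 97.1 104.9]
top topN 361 lo [-70.2  15.6] hi [-10.8  59.4] z [47.1 53. ]
side grip 92 lo [ -44.2 -104.1] hi [-28.8 -77.6] z [106.1 121.3]
side leverN 60 lo [-23.2  21.9] hi [-13.8  54. ] z [ 95.9 106.8]
side leverW 77 lo [ 50.7 -53.5] hi [ 60.5 -23.4] z [ 90.6 106.6]
side topN 300 lo [-70.   15.5] hi [-5.9 60.4] z [47.2 55. ]
```

View pics/z1.png

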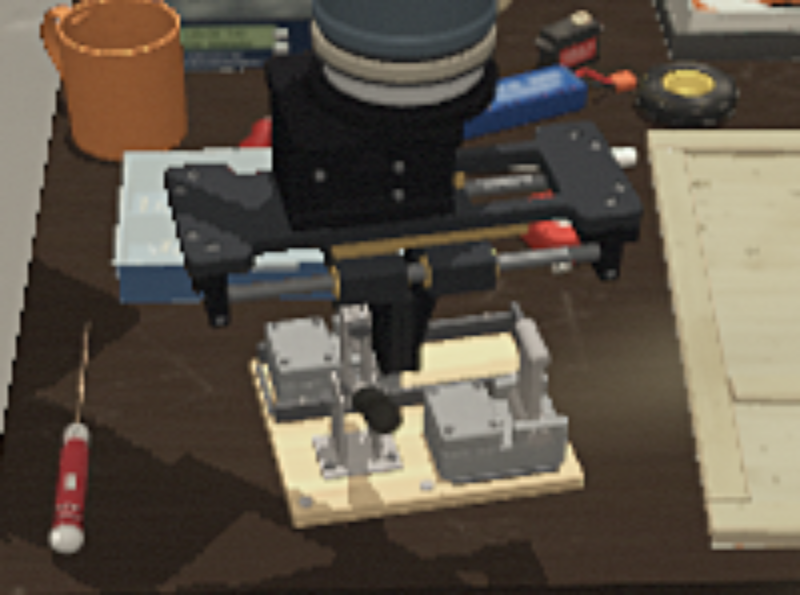

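>>> arm_command:
  deltas: [-1,0,0.001,0.035,0,-1,0,0,0.035,0,-1,0,0,0.028,0,-1,0.008,0,0,0,-1,0.008,0,0,0,-1,0.008,0,0,0,-1,0.007,0,0,0,-1,0.007,0,0,0,-1,0.007,0,0,0,-1,0.007,0,0,0,-1,0,0,0,0]
  newtons: 50

```text
time: 3.82
position: [0.5595, -0.2558, 0.0968]
tool_rot: [0.643, 0.766, -0.0, 0.003]
ft_force: [0.1, -3.6, 1.1]
grip_width: 0.0007
grip_force: 1.7
```

```bash
python3 -c "
from h import *
st()"
```

```text
t 3.83 fix mm [-35.6 -84.9] z 96.8 yaw x 1.744 want 1.7437963267948966 F fix [-0.48 -3.61] 1.06 w 0.0007 q6 -0.78
```

>>> arm_command:
  deltas: [-1,0.006,0,-0.002,0,-1,0.006,0,-0.002,0,-1,0.006,0,-0.002,0,-1,0.006,0,-0.002,0,-1,0.006,0,-0.002,0,-1,0.005,0,0,0,-1,0,0,0,0]

```text
time: 4.7
position: [0.554, -0.2215, 0.1066]
tool_rot: [0.643, 0.766, 0.0, 0.003]
ft_force: [1.0, -5.2, 2.9]
grip_width: -0.0
grip_force: 2.3
```

```bash
python3 -c "
from h import *
st();p,d=snap('side','s2')
w=world('side',d).reshape(-1,3);F=(w[:,:2]-O)@R*1000;z=w[:,2]*1000
m=(abs(F[:,0]+37)<14)&(F[:,1]>-20)&(F[:,1]<60)&(z>56)&(z<135)
print(m.sum(),np.percentile(F[m],[3,50,97],axis=0),np.percentile(z[m],[3,50,97]))
cv2.imwrite('pics/z2.png',cv2.resize(p[130:300,250:450,::-1],None,fx=4,fy=3.5))
"
```

```text
t 4.7 fix mm [-35.2 -50.2] z 106.6 yaw x 1.744 want 1.7437963267948966 F fix [ 0.06 -5.29] 2.88 w -0.0 q6 -0.74
90 [[-46.30638389 -19.37354686]
 [-40.85549679   4.53705054]
 [-30.13783704  35.47184518]] [56.84419287 70.31980317 81.05426502]
```

View pics/z2.png

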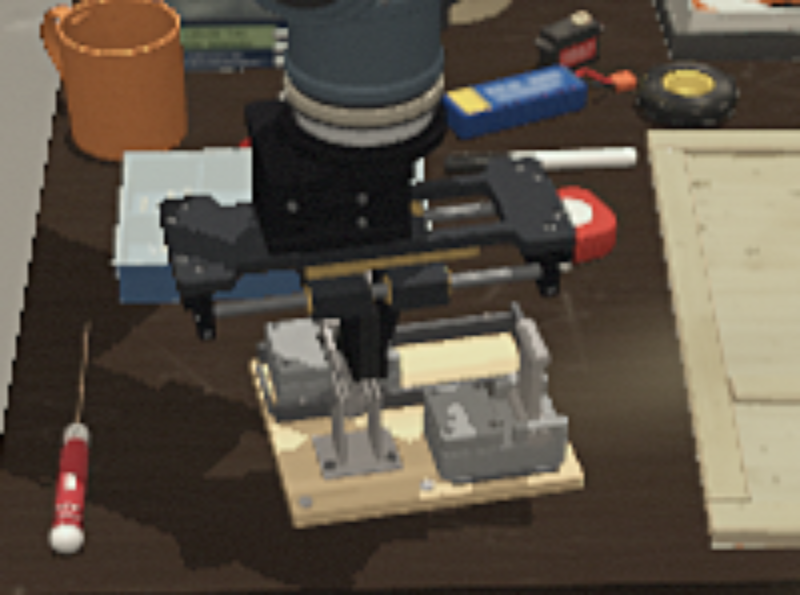

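>>> arm_command:
  deltas: [-1,0.005,0,-0.002,0,-1,0.005,0,-0.002,0,-1,0.005,0,0,0,-1,0,0,0,0]

```text
time: 5.25
position: [0.5498, -0.208, 0.1083]
tool_rot: [0.643, 0.766, -0.002, 0.002]
ft_force: [-0.8, -9.9, -2.5]
grip_width: 0.0003
grip_force: 4.7
```

```bash
python3 -c "
from h import *
st()
"
```

```text
t 5.25 fix mm [-37.  -36.1] z 108.3 yaw x 1.746 want 1.7437963267948966 F fix [-2.55 -9.65] -2.55 w 0.0003 q6 -0.72
```

>>> arm_command:
  deltas: [-1,0.002,0,0,0,-1,0.002,0,0,0,-1,0,0,0,0]

```text
time: 5.62
position: [0.55, -0.2072, 0.1085]
tool_rot: [0.642, 0.766, -0.003, 0.005]
ft_force: [-0.5, -17.3, -5.1]
grip_width: 0.0005
grip_force: 7.9
```

```bash
python3 -c "
from h import *
st()
"
```

```text
t 5.62 fix mm [-36.7 -35.4] z 108.5 yaw x 1.746 want 1.7437963267948966 F fix [ -3.49 -16.98] -5.11 w 0.0005 q6 -0.72
```

>>> arm_command:
  deltas: [-1,-0.01,0,0,0,-1,-0.02,0,0,0,-1,-0.01,0,-0.04,0,-1,0,0,-0.05,0,-1,0,0,0,0]

```text
time: 6.25
position: [0.5581, -0.2422, 0.2027]
tool_rot: [0.643, 0.766, 0.001, 0.004]
ft_force: [-0.2, 0.6, 1.2]
grip_width: 0.0
grip_force: 0.0
```

```bash
python3 -c "
from h import *
st();p,d=snap('side','s3')
w=world('side',d).reshape(-1,3);F=(w[:,:2]-O)@R*1000;z=w[:,2]*1000
m=(abs(F[:,0]+37)<14)&(F[:,1]>-45)&(F[:,1]<10)&(z>110)&(z<158)
print(m.sum(),np.percentile(F[m],[3,50,97],axis=0),np.percentile(z[m],[3,50,97]))
m=(abs(F[:,0]+19)<15)&(F[:,1]>15)&(F[:,1]<60)&(z>92)&(z<110)
print(m.sum(),np.percentile(F[m],[3,50,97],axis=0),np.percentile(z[m],[3,50,97]))
cv2.imwrite('pics/z3.png',cv2.resize(p[130:300,250:450,::-1],None,fx=4,fy=3.5))
"
```

```text
t 6.25 fix mm [-34.7 -71.3] z 202.7 yaw x 1.744 want 1.7437963267948966 F fix [-0.11  0.66] 1.22 w 0.0 q6 -0.77
150 [[-43.98208844 -25.36749105]
 [-36.91110809 -22.3147304 ]
 [-27.13580785 -14.95112375]] [111.89177637 135.32134331 153.07823777]
20 [[-22.85444898  22.26029466]
 [-16.26164498  31.32290603]
 [-13.57876048  55.33124672]] [ 96.37424492 103.72980719 106.27776382]
```

View pics/z3.png

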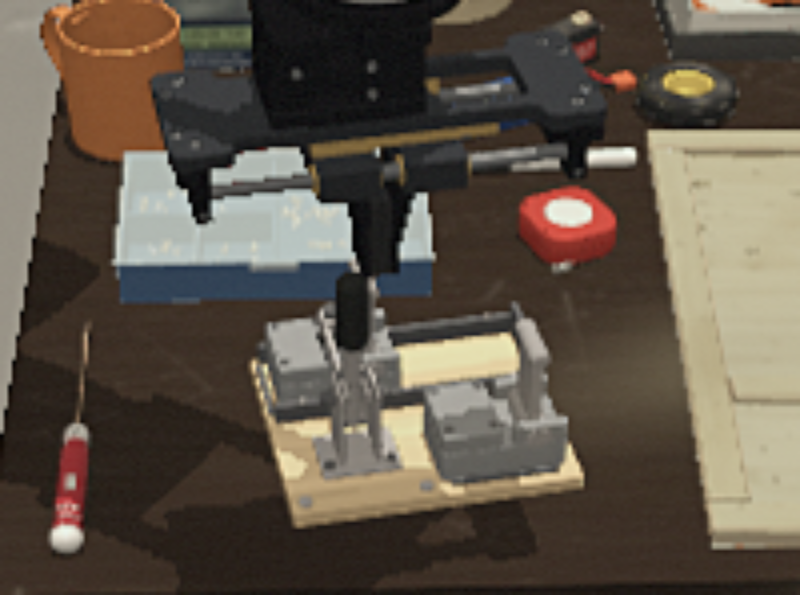

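>>> arm_command:
  deltas: [-0.45,0.037,0.005,0,0,-0.45,0.037,0.005,0,0,-0.45,0.037,0.005,0,0,-0.45,0,0,0.03,0,-0.45,0,0,0,0]
  newtons: 40

```text
time: 6.92
position: [0.5485, -0.1268, 0.1653]
tool_rot: [0.643, 0.766, -0.001, -0.004]
ft_force: [-0.1, 0.4, 0.1]
grip_width: 0.0235
grip_force: 0.0
```

```bash
python3 -c "
from h import *
st()
"
```

```text
t 6.92 fix mm [-24.3  44.1] z 165.3 yaw x 1.745 want 1.7437963267948966 F fix [-0.08  0.43] 0.07 w 0.0235 q6 -0.6
```

>>> arm_command:
  deltas: [-0.45,-0.004,0.004,0.025,0,-0.45,0,0,0.025,0,-0.45,0,0,0,0,-0.45,0,0,0,0]

```text
time: 7.42
position: [0.5564, -0.1325, 0.1192]
tool_rot: [0.644, 0.765, 0.0, 0.0]
ft_force: [0.1, -0.2, 0.1]
grip_width: 0.0241
grip_force: 0.0
```

```bash
python3 -c "
from h import *
st()
"
```

```text
t 7.42 fix mm [-17.5  37.1] z 119.2 yaw x 1.743 want 1.7437963267948966 F fix [ 0.07 -0.19] 0.07 w 0.0241 q6 -0.6
```

>>> arm_command:
  deltas: [-0.45,0,0,0.014,0,-0.45,0,0,0.013,0,-0.45,0,0,0,0,-0.45,0,0,0,0]

```text
time: 7.92
position: [0.556, -0.132, 0.0914]
tool_rot: [0.643, 0.766, -0.0, -0.0]
ft_force: [0.2, -0.1, 0.5]
grip_width: 0.0237
grip_force: 0.0
```

```bash
python3 -c "
from h import *
st()
"
```

```text
t 7.92 fix mm [-17.8  37.7] z 91.4 yaw x 1.744 want 1.7437963267948966 F fix [ 0.2  -0.12] 0.52 w 0.0237 q6 -0.6
```

>>> arm_command:
  deltas: [-0.45,0,0.002,0,0,-0.45,0,0.002,0,0,-0.45,0,0.002,0,0,-0.45,0,0,0,0,-0.45,0,0,0,0]

```text
time: 8.55
position: [0.5619, -0.1309, 0.0916]
tool_rot: [0.643, 0.766, -0.0, -0.0]
ft_force: [0.3, -0.3, -0.0]
grip_width: 0.0234
grip_force: 0.0
```

```bash
python3 -c "
from h import *
st()
"
```

```text
t 8.55 fix mm [-11.8  37.7] z 91.6 yaw x 1.744 want 1.7437963267948966 F fix [ 0.25 -0.36] -0.04 w 0.0234 q6 -0.6
```

>>> arm_command:
  deltas: [-0.45,0,0.001,0,0,-0.45,0,0.001,0,0,-0.45,0,0,0,0]

```text
time: 8.93
position: [0.5639, -0.1306, 0.0915]
tool_rot: [0.643, 0.766, 0.0, -0.0]
ft_force: [-0.5, 0.0, 0.9]
grip_width: 0.0241
grip_force: 0.1
```

```bash
python3 -c "
from h import *
st()
"
```

```text
t 8.93 fix mm [-9.8 37.7] z 91.5 yaw x 1.744 want 1.7437963267948966 F fix [-0.44  0.1 ] 0.86 w 0.0241 q6 -0.59
```

>>> arm_command:
  deltas: [-0.45,0,0.001,0,0,-0.45,0,0.001,0,0,-0.45,0,0,0,0]

```text
time: 9.3
position: [0.566, -0.1302, 0.0915]
tool_rot: [0.643, 0.766, 0.0, 0.0]
ft_force: [0.4, -0.3, 0.0]
grip_width: 0.0242
grip_force: 0.1
```

```bash
python3 -c "
from h import *
st()
"
```

```text
t 9.3 fix mm [-7.6 37.6] z 91.5 yaw x 1.744 want 1.7437963267948966 F fix [ 0.33 -0.31] 0.03 w 0.0242 q6 -0.59
```

>>> arm_command:
  deltas: [-0.45,0,0.001,0,0,-0.45,0,0.001,0,0,-0.45,0,0,0,0]

```text
time: 9.68
position: [0.568, -0.1299, 0.0916]
tool_rot: [0.643, 0.766, 0.0, 0.0]
ft_force: [-0.6, 1.0, 0.4]
grip_width: 0.0239
grip_force: 0.0
```

```bash
python3 -c "
from h import *
st()
"
```

```text
t 9.68 fix mm [-5.6 37.6] z 91.6 yaw x 1.744 want 1.7437963267948966 F fix [-0.44  1.07] 0.38 w 0.0239 q6 -0.59
```

>>> arm_command:
  deltas: [-0.45,0,0.001,0,0,-0.45,0,0.001,0,0,-0.45,0,0.001,0,0,-0.45,0,0,0,0]

```text
time: 10.18
position: [0.5709, -0.1294, 0.0915]
tool_rot: [0.643, 0.766, 0.0, 0.0]
ft_force: [-0.7, -0.2, -0.6]
grip_width: 0.0238
grip_force: 0.1
```

```bash
python3 -c "
from h import *
st()
"
```

```text
t 10.18 fix mm [-2.7 37.6] z 91.5 yaw x 1.744 want 1.7437963267948966 F fix [-0.73 -0.11] -0.61 w 0.0238 q6 -0.59
```

>>> arm_command:
  deltas: [-0.45,0,0.001,0,0,-0.45,0,0.001,0,0,-0.45,0,0,0,0]

```text
time: 10.55
position: [0.5729, -0.129, 0.0915]
tool_rot: [0.643, 0.766, 0.0, 0.0]
ft_force: [-0.1, 0.3, -0.2]
grip_width: 0.0239
grip_force: 0.1
```

```bash
python3 -c "
from h import *
st();p,d=snap('side','s4');cv2.imwrite('pics/z4.png',cv2.resize(p[150:280,280:430,::-1],None,fx=5,fy=4.5))
"
```

```text
t 10.55 fix mm [-0.7 37.7] z 91.5 yaw x 1.744 want 1.7437963267948966 F fix [-0.06  0.31] -0.19 w 0.0239 q6 -0.58
```

View pics/z4.png

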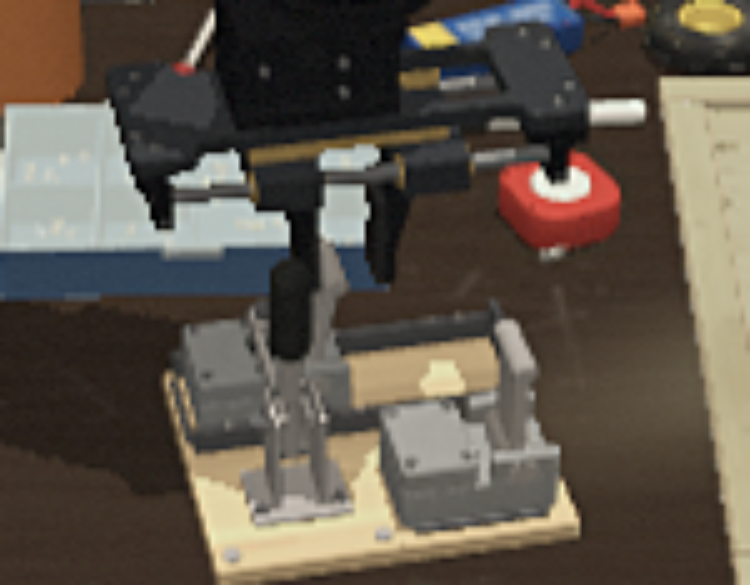

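>>> arm_command:
  deltas: [-0.45,0,0.001,0,0,-0.45,0,0.0005,0,0,-0.45,0,0,0,0]

```text
time: 10.98
position: [0.5738, -0.1288, 0.0915]
tool_rot: [0.643, 0.766, -0.0, -0.0]
ft_force: [-1.7, -1.5, -0.5]
grip_width: 0.0237
grip_force: 0.8
```

```bash
python3 -c "
from h import *
st()
"
```

```text
t 10.97 fix mm [ 0.3 37.7] z 91.5 yaw x 1.744 want 1.7437963267948966 F fix [-1.9  -1.21] -0.54 w 0.0237 q6 -0.58
```

>>> arm_command:
  deltas: [-0.45,0,0.001,0,0,-0.45,0,0,0,0]

```text
time: 11.22
position: [0.5741, -0.1286, 0.0914]
tool_rot: [0.643, 0.766, -0.001, -0.001]
ft_force: [-3.9, -0.8, 1.2]
grip_width: 0.0239
grip_force: 2.3
```

```bash
python3 -c "
from h import *
st()
"
```

```text
t 11.22 fix mm [ 0.6 37.8] z 91.4 yaw x 1.744 want 1.7437963267948966 F fix [-3.99 -0.08] 1.23 w 0.0239 q6 -0.58
```

>>> arm_command:
  deltas: [-0.45,0,-0.003,0,0,-0.45,0,-0.003,0,0,-0.45,0,-0.003,0,0,-0.45,0,-0.003,0,0,-0.45,0,-0.003,0,0,-0.45,0,-0.003,0,0,-0.45,0,-0.003,0,0,-0.45,0,-0.003,0,0,-0.45,0,-0.003,0,0,-0.45,0,-0.003,0,0,-0.45,0,-0.002,0,0,-0.45,0,0,0,0]

```text
time: 12.72
position: [0.5433, -0.1341, 0.0915]
tool_rot: [0.643, 0.766, -0.0, -0.0]
ft_force: [-0.7, 0.4, 0.5]
grip_width: 0.0236
grip_force: 0.0
```

```bash
python3 -c "
from h import *
st()
"
```

```text
t 12.72 fix mm [-30.7  37.7] z 91.5 yaw x 1.744 want 1.7437963267948966 F fix [-0.59  0.55] 0.47 w 0.0236 q6 -0.61
```

>>> arm_command:
  deltas: [-0.45,0,-0.001,0,0,-0.45,0,-0.001,0,0,-0.45,0,0,0,0]

```text
time: 13.1
position: [0.5416, -0.1345, 0.0915]
tool_rot: [0.643, 0.766, -0.0, -0.0]
ft_force: [0.4, -0.6, -0.4]
grip_width: 0.0238
grip_force: 0.0
```

```bash
python3 -c "
from h import *
st()
"
```

```text
t 13.1 fix mm [-32.4  37.7] z 91.5 yaw x 1.744 want 1.7437963267948966 F fix [ 0.29 -0.67] -0.41 w 0.0238 q6 -0.62
```

>>> arm_command:
  deltas: [-0.45,0,-0.001,0,0,-0.45,0,-0.001,0,0,-0.45,0,-0.001,0,0,-0.45,0,0,0,0]

```text
time: 13.6
position: [0.5386, -0.135, 0.0916]
tool_rot: [0.643, 0.766, -0.0, -0.0]
ft_force: [0.7, -0.4, -0.6]
grip_width: 0.0236
grip_force: 0.0
```

```bash
python3 -c "
from h import *
st()
"
```

```text
t 13.6 fix mm [-35.5  37.6] z 91.6 yaw x 1.744 want 1.7437963267948966 F fix [ 0.62 -0.52] -0.63 w 0.0236 q6 -0.62
```

>>> arm_command:
  deltas: [-0.45,0,-0.001,0,0,-0.45,0,-0.0005,0,0,-0.45,0,0,0,0]

```text
time: 13.98
position: [0.5382, -0.1352, 0.0916]
tool_rot: [0.643, 0.765, 0.001, 0.001]
ft_force: [3.4, 2.3, -2.3]
grip_width: 0.0239
grip_force: 2.2
```

```bash
python3 -c "
from h import *
st()
"
```

```text
t 13.97 fix mm [-35.9  37.5] z 91.6 yaw x 1.743 want 1.7437963267948966 F fix [3.7  1.71] -2.32 w 0.0239 q6 -0.62
```

>>> arm_command:
  deltas: [-0.45,0,0.004,0,0,-0.45,0,0.003,0,0,-0.45,0,0,-0.02,0,-0.45,0,0,-0.018,0,-1,0,0,0,0,-1,-0.013,-0.004,0,0,-1,-0.012,-0.004,0,0,-1,0,0,0,0,-1,0,0,0,0]

```text
time: 15.1
position: [0.5402, -0.1602, 0.1291]
tool_rot: [0.644, 0.765, -0.0, -0.001]
ft_force: [-0.4, 0.1, 0.2]
grip_width: 0.0004
grip_force: 0.0
```

```bash
python3 -c "
from h import *
st()
"
```

```text
t 15.1 fix mm [-38.2  12.5] z 129.1 yaw x 1.743 want 1.7437963267948966 F fix [-0.41  0.16] 0.18 w 0.0004 q6 -0.66
```

>>> arm_command:
  deltas: [-1,-0.005,0.001,0,0,-1,-0.005,0,0,0,-1,-0.004,0,0,0,-1,-0.004,0,0,0,-1,-0.004,0,0,0,-1,-0.004,0,0,0,-1,-0.004,0,0,0,-1,0,0,0,0]
  newtons: 50

```text
time: 16.1
position: [0.5469, -0.1902, 0.1295]
tool_rot: [0.644, 0.765, -0.0, 0.0]
ft_force: [-0.1, -1.0, -0.4]
grip_width: 0.0006
grip_force: 0.0
```

```bash
python3 -c "
from h import *
st();p,d=snap('side','s5');cv2.imwrite('pics/z5.png',cv2.resize(p[130:280,280:430,::-1],None,fx=5,fy=4))
"
```

```text
t 16.1 fix mm [-36.8 -18.2] z 129.5 yaw x 1.743 want 1.7437963267948966 F fix [-0.31 -0.98] -0.42 w 0.0006 q6 -0.7
```

View pics/z5.png

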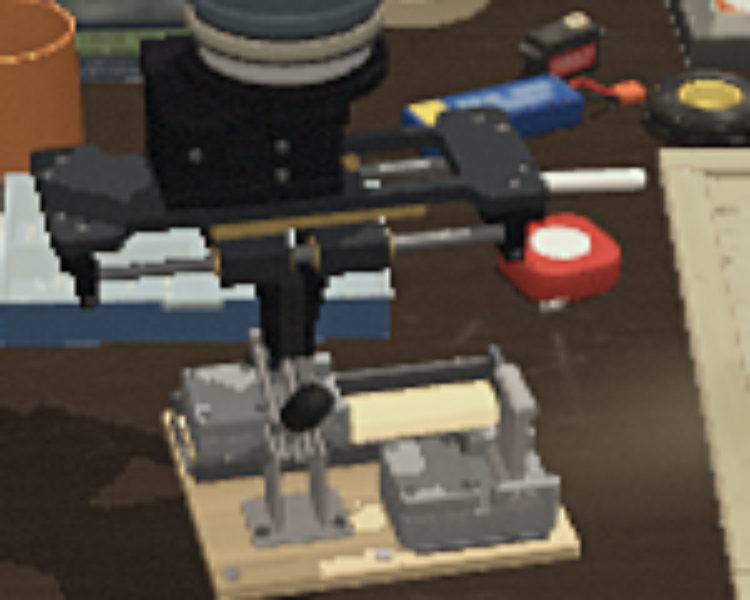

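>>> arm_command:
  deltas: [-1,0,0,-0.03,0,-1,-0.025,0,0,0,-1,-0.025,0,0,0,-1,-0.022,0,0,0,-1,0,0,0.01,0,-1,0,0,0.01,0,-1,0,0,0.005,0,-1,0,0,0,0]

```text
time: 17.15
position: [0.5586, -0.2593, 0.1337]
tool_rot: [0.643, 0.766, -0.0, -0.001]
ft_force: [-0.1, 0.2, -0.2]
grip_width: 0.0002
grip_force: 0.0
```

```bash
cat > hd.py <<'E'
from h import *
st();p,d=snap('side','sx')
w=world('side',d).reshape(-1,3);F=(w[:,:2]-O)@R*1000;z=w[:,2]*1000;b=p.reshape(-1,3).max(1)
m=(abs(F[:,0]+37)<13)&(F[:,1]>-112)&(F[:,1]<-60)&(z>85)&(z<122)
print('handle',m.sum(),np.percentile(F[m],[3,50,97],axis=0).round(1),np.percentile(z[m],[3,50,97]).round(1))
E
python3 hd.py
```

```text
t 17.15 fix mm [-37.1 -88.2] z 133.7 yaw x 1.745 want 1.7437963267948966 F fix [-0.11  0.24] -0.24 w 0.0002 q6 -0.79
handle 108 [[ -44.7 -103.9]
 [ -38.3  -95.1]
 [ -28.8  -62.9]] [ 99.6 115.1 121.3]
```

>>> arm_command:
  deltas: [-1,0,0,0.004,0,-1,0,0,0.004,0,-1,0,0,0.003,0,-1,0,0,0,0]

```text
time: 17.7
position: [0.5589, -0.2602, 0.1232]
tool_rot: [0.643, 0.766, -0.0, -0.0]
ft_force: [-0.1, -0.2, -0.4]
grip_width: 0.0004
grip_force: 0.0
```

```bash
python3 -c "
from h import *
st()
"
```

```text
t 17.7 fix mm [-37.  -89.2] z 123.2 yaw x 1.744 want 1.7437963267948966 F fix [-0.15 -0.22] -0.35 w 0.0004 q6 -0.79
```

>>> arm_command:
  deltas: [-1,0,0,0.002,0,-1,0,0,0.001,0,-1,0,0,0,0]

```text
time: 18.08
position: [0.5592, -0.2606, 0.1207]
tool_rot: [0.643, 0.766, -0.0, 0.0]
ft_force: [0.2, 0.1, 1.4]
grip_width: 0.0002
grip_force: 0.4
```

```bash
python3 -c "
from h import *
st()
"
```

```text
t 18.07 fix mm [-36.7 -89.6] z 120.7 yaw x 1.744 want 1.7437963267948966 F fix [0.2  0.04] 1.35 w 0.0002 q6 -0.79
```

>>> arm_command:
  deltas: [-1,0,0,0.002,0,-1,0,0,0.001,0,-1,0,0,0,0]

```text
time: 18.45
position: [0.5597, -0.2617, 0.1188]
tool_rot: [0.643, 0.766, -0.001, 0.002]
ft_force: [-1.7, -2.7, 5.6]
grip_width: 0.0002
grip_force: 3.2
```

```bash
python3 -c "
from h import *
st()
"
```

```text
t 18.45 fix mm [-36.5 -90.8] z 118.8 yaw x 1.744 want 1.7437963267948966 F fix [-2.15 -2.34] 5.63 w 0.0002 q6 -0.79
```

>>> arm_command:
  deltas: [-1,0,0,0.002,0,-1,0,0,0.001,0,-1,0,0,0,0]

```text
time: 18.82
position: [0.5601, -0.2629, 0.117]
tool_rot: [0.643, 0.766, -0.001, 0.003]
ft_force: [-2.8, -2.9, 10.7]
grip_width: 0.0005
grip_force: 5.5
```

```bash
python3 hd.py
```

```text
t 18.82 fix mm [-36.3 -92. ] z 117.0 yaw x 1.744 want 1.7437963267948966 F fix [-3.21 -2.34] 10.66 w 0.0005 q6 -0.79
handle 93 [[ -44.7 -106.3]
 [ -38.8 -100.2]
 [ -28.5  -63. ]] [ 95.2 112.5 121.1]
```

>>> arm_command:
  deltas: [-1,0,0,-0.03,0,-1,0,0,-0.035,0,-1,0.033,-0.015,0,0,-1,0.033,-0.015,0,0,-1,0.032,-0.016,0,0,-1,0.032,-0.015,0,0,-1,0,0,0.04,0,-1,0,0,0,0,-1,0,0,0,0]

```text
time: 20.0
position: [0.4774, -0.1432, 0.14]
tool_rot: [0.643, 0.765, 0.0, 0.0]
ft_force: [-0.4, -0.8, 0.1]
grip_width: -0.0
grip_force: 0.0
```

```bash
python3 - <<'E'
from h import *
st()
for n in ('side','top'):
    p,d=snap(n,n+'6');w=world(n,d).reshape(-1,3);F=(w[:,:2]-O)@R*1000;z=w[:,2]*1000
    for k,m in dict(handle=(abs(F[:,0]+37)<13)&(F[:,1]>-112)&(F[:,1]<-60)&(z>85)&(z<125),top=(F[:,1]>15)&(F[:,1]<61)&(F[:,0]<2)&(F[:,0]>-80)&(abs(z-51)<5),arm=(abs(F[:,0]+37)<13)&(F[:,1]>-45)&(F[:,1]<10)&(z>100)&(z<145)).items():
        if m.sum():print(n,k,m.sum(),np.percentile(F[m],[3,97],axis=0).round(1).tolist(),np.percentile(z[m],[3,97]).round(1))
p=cv2.imread('pics/side6.png');cv2.imwrite('pics/z6.png',cv2.resize(p[130:280,280:430],None,fx=5,fy=4))
E
```

```text
t 20.0 fix mm [-97.2  40.1] z 140.0 yaw x 1.744 want 1.7437963267948966 F fix [-0.55 -0.67] 0.09 w -0.0 q6 -0.69
side handle 114 [[-44.4, -104.1], [-28.5, -64.0]] [100.3 121.8]
side top 296 [[-69.9, 16.0], [-4.9, 59.5]] [46.9 55.2]
side arm 141 [[-43.4, -36.6], [-29.1, -7.5]] [102.4 135.2]
top handle 72 [[-44.9, -103.7], [-28.4, -85.4]] [103.2 119.2]
```

View pics/z6.png

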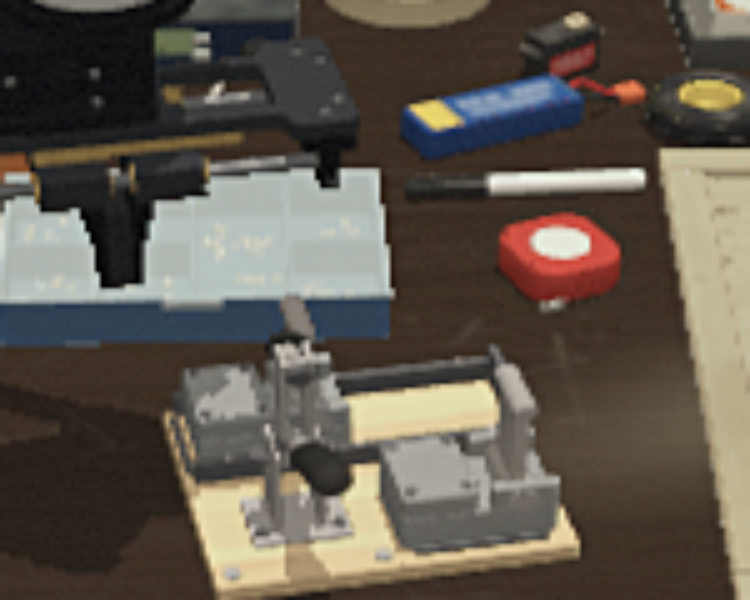

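>>> arm_command:
  deltas: [-1,0,-0.002,0.035,0,-1,0,0,0.035,0,-1,0,0,0.029,0,-1,0,0,0,0]

```text
time: 20.6
position: [0.4742, -0.1431, 0.0397]
tool_rot: [0.644, 0.765, -0.0, -0.001]
ft_force: [0.4, 0.5, -0.2]
grip_width: 0.0003
grip_force: 0.0
```

```bash
python3 -c "
from h import *
st()
"
```

```text
t 20.6 fix mm [-100.3   40.7] z 39.7 yaw x 1.743 want 1.7437963267948966 F fix [0.49 0.42] -0.21 w 0.0003 q6 -0.69
```

>>> arm_command:
  deltas: [-1,0,0.006,0,0,-1,0,0.005,0,0,-1,0,0.005,0,0,-1,0,0.005,0,0,-1,0,0.005,0,0,-1,0,0.005,0,0,-1,0,0.005,0,0,-1,0,0.005,0,0,-1,0,0.005,0,0,-1,0,0.005,0,0,-1,0,0.005,0,0,-1,0,0,0,0]

```text
time: 22.1
position: [0.5314, -0.1338, 0.0406]
tool_rot: [0.643, 0.766, 0.001, 0.001]
ft_force: [-0.3, -0.0, -0.6]
grip_width: 0.0003
grip_force: 0.0
```

```bash
python3 -c "
from h import *
st();p,d=snap('side','s7');cv2.imwrite('pics/z7.png',cv2.resize(p[130:280,280:430,::-1],None,fx=5,fy=4))
"
```

```text
t 22.1 fix mm [-42.3  40.1] z 40.6 yaw x 1.744 want 1.7437963267948966 F fix [-0.34  0.04] -0.61 w 0.0003 q6 -0.62
```

View pics/z7.png

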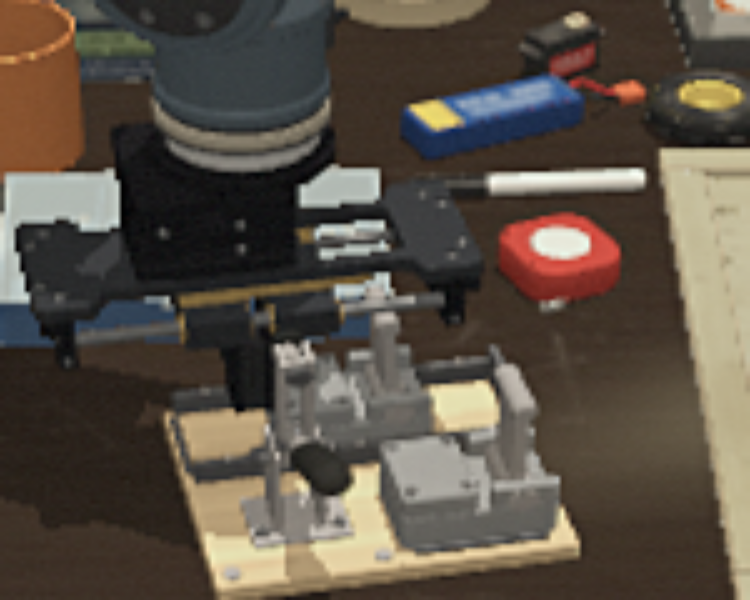

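>>> arm_command:
  deltas: [-1,0,0.004,0,0,-1,0,0.004,0,0,-1,0,0.004,0,0,-1,0,0.004,0,0,-1,0,0.004,0,0,-1,0,0.004,0,0,-1,0,0.002,0,0,-1,0,0.001,0,0,-1,0,0,0,0]

```text
time: 23.28
position: [0.5568, -0.1289, 0.0405]
tool_rot: [0.643, 0.766, 0.0, 0.0]
ft_force: [-1.3, -0.6, 1.5]
grip_width: 0.0001
grip_force: 1.1
```

```bash
python3 -c "
from h import *
st()
"
```

```text
t 23.27 fix mm [-16.5  40.6] z 40.5 yaw x 1.744 want 1.7437963267948966 F fix [-1.42 -0.31] 1.48 w 0.0001 q6 -0.6
```

>>> arm_command:
  deltas: [-1,0,0.001,0,0,-1,0,0.001,0,0,-1,0,0.001,0,0,-1,0,0,0,0]

```text
time: 23.78
position: [0.5598, -0.1283, 0.0405]
tool_rot: [0.643, 0.766, 0.0, 0.0]
ft_force: [-2.0, 0.1, 0.7]
grip_width: 0.0003
grip_force: 0.9
```

```bash
python3 -c "
from h import *
st()
"
```

```text
t 23.77 fix mm [-13.4  40.6] z 40.5 yaw x 1.744 want 1.7437963267948966 F fix [-1.92  0.48] 0.7 w 0.0003 q6 -0.59
```

>>> arm_command:
  deltas: [-1,0,0.001,0,0,-1,0,0.001,0,0,-1,0,0.001,0,0,-1,0,0,0,0]

```text
time: 24.28
position: [0.5627, -0.1278, 0.0405]
tool_rot: [0.643, 0.766, 0.0, 0.0]
ft_force: [-1.1, 0.2, -0.2]
grip_width: 0.0006
grip_force: 0.7
```

```bash
python3 -c "
from h import *
st()
"
```

```text
t 24.27 fix mm [-10.5  40.6] z 40.5 yaw x 1.744 want 1.7437963267948966 F fix [-1.07  0.36] -0.22 w 0.0006 q6 -0.59
```

>>> arm_command:
  deltas: [-1,0,0.001,0,0,-1,0,0.001,0,0,-1,0,0,0,0]

```text
time: 24.65
position: [0.5646, -0.1275, 0.0405]
tool_rot: [0.643, 0.766, 0.0, 0.0]
ft_force: [-0.7, -0.5, -1.1]
grip_width: 0.0001
grip_force: 0.6
```

```bash
python3 -c "
from h import *
st()
"
```

```text
t 24.65 fix mm [-8.5 40.6] z 40.5 yaw x 1.744 want 1.7437963267948966 F fix [-0.8  -0.39] -1.14 w 0.0001 q6 -0.59
```

>>> arm_command:
  deltas: [-1,0,0.001,0,0,-1,0,0.001,0,0,-1,0,0,0,0]

```text
time: 25.02
position: [0.5666, -0.1271, 0.0405]
tool_rot: [0.643, 0.766, 0.0, 0.0]
ft_force: [-1.5, -0.0, -1.3]
grip_width: 0.0006
grip_force: 0.6
```

```bash
python3 -c "
from h import *
st()
"
```

```text
t 25.02 fix mm [-6.5 40.6] z 40.5 yaw x 1.744 want 1.7437963267948966 F fix [-1.45  0.22] -1.3 w 0.0006 q6 -0.59
```

>>> arm_command:
  deltas: [-1,0,0.001,0,0,-1,0,0.001,0,0,-1,0,0,0,0]

```text
time: 25.4
position: [0.5685, -0.1268, 0.0405]
tool_rot: [0.643, 0.766, 0.0, 0.0]
ft_force: [-1.5, -0.8, -2.0]
grip_width: 0.0005
grip_force: 0.6
```

```bash
python3 -c "
from h import *
st()
"
```

```text
t 25.4 fix mm [-4.6 40.6] z 40.5 yaw x 1.744 want 1.7437963267948966 F fix [-1.65 -0.56] -1.97 w 0.0005 q6 -0.58
```

```bash
cat > ps.py <<'E'
from h import *
st()
for n in ('side','top'):
    p,d=snap(n,n+'8');w=world(n,d).reshape(-1,3);F=(w[:,:2]-O)@R*1000;z=w[:,2]*1000
    for k,m in dict(top=(F[:,1]>17)&(F[:,1]<59)&(F[:,0]<77)&(F[:,0]>-10)&(abs(z-51)<4),lever=(F[:,1]>15)&(F[:,1]<61)&(F[:,0]<80)&(F[:,0]>20)&(z>88)&(z<108),stop=(F[:,1]>10)&(F[:,1]<66)&(F[:,0]>68)&(F[:,0]<85)&(abs(z-36)<4)).items():
        if m.sum():print(n,k,m.sum(),np.percentile(F[m],[2,50,98],axis=0).round(1).tolist(),np.percentile(z[m],[3,97]).round(1))
p=cv2.imread('pics/side8.png');cv2.imwrite('pics/z8.png',cv2.resize(p[170:280,290:420],None,fx=6,fy=5))
E
python3 ps.py
```

```text
t 25.4 fix mm [-4.6 40.6] z 40.5 yaw x 1.744 want 1.7437963267948966 F fix [-1.65 -0.56] -1.97 w 0.0005 q6 -0.58
side top 252 [[-6.3, 17.2], [27.4, 34.1], [65.7, 57.9]] [47.7 54.6]
side lever 48 [[48.8, 20.1], [52.7, 29.4], [57.8, 55.4]] [ 89.8 106.3]
side stop 20 [[68.3, 41.5], [72.5, 54.5], [79.4, 65.3]] [35.2 39.2]
```

View pics/z8.png

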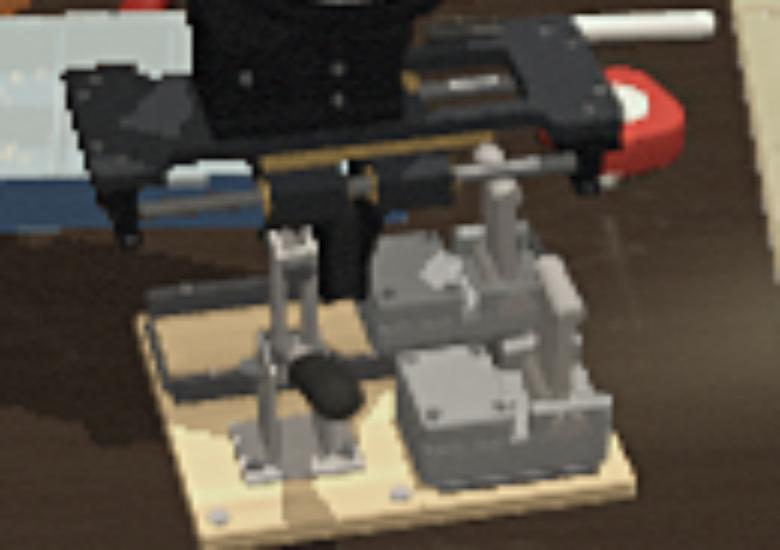

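>>> arm_command:
  deltas: [-1,0,0.001,0,0,-1,0,0.001,0,0,-1,0,0,0,0]

```text
time: 25.88
position: [0.5693, -0.1266, 0.0406]
tool_rot: [0.643, 0.766, -0.001, -0.001]
ft_force: [-5.0, -1.9, 2.1]
grip_width: 0.0007
grip_force: 2.5
```

```bash
python3 - <<'E'
from h import *
st()
for n in ('side',):
    w=world(n,np.load('pics/side8.npy')).reshape(-1,3);F=(w[:,:2]-O)@R*1000;z=w[:,2]*1000
    for y0 in (17,21,25):
        m=(F[:,1]>y0)&(F[:,1]<y0+5)&(F[:,0]<80)&(F[:,0]>-20)&(abs(z-51)<4);x=np.sort(F[m,0]);print(y0,x[:4].round(1),x[-4:].round(1))
E
```

```text
t 25.88 fix mm [-3.7 40.7] z 40.6 yaw x 1.744 want 1.7437963267948966 F fix [-5.21 -1.03] 2.07 w 0.0007 q6 -0.58
17 [6.  6.1 7.8 7.9] [62.7 63.9 64.7 65.7]
21 [5.  5.  6.9 9.3] [61.3 61.8 63.9 64.3]
25 [-12.2   5.    5.5   7.9] [56.3 56.8 58.5 58.7]
```

>>> arm_command:
  deltas: [-1,0,0.001,0,0,-1,0,0.001,0,0,-1,0,0,0,0]

```text
time: 26.25
position: [0.5693, -0.1265, 0.0406]
tool_rot: [0.643, 0.766, -0.002, -0.002]
ft_force: [-8.1, -3.6, 4.4]
grip_width: 0.0002
grip_force: 4.7
```

```bash
python3 -c "
from h import *
st()"
```

```text
t 26.25 fix mm [-3.8 40.8] z 40.6 yaw x 1.745 want 1.7437963267948966 F fix [-8.57 -2.21] 4.45 w 0.0002 q6 -0.58
```

>>> arm_command:
  deltas: [-1,0,-0.005,0,0,-1,0,-0.01,0,0,-1,0,0,0,0,-1,0,0,-0.03,0,-1,0,0,-0.05,0,-1,0,0,-0.05,0,-1,0,-0.05,-0.02,0,-1,0,-0.05,0,0,-1,0,0,0,0]

```text
time: 27.38
position: [0.4556, -0.145, 0.1908]
tool_rot: [0.644, 0.765, -0.0, -0.001]
ft_force: [0.0, -0.3, 1.1]
grip_width: 0.0005
grip_force: 0.0
```

```bash
python3 - <<'E'
exec(open('ps.py').read())
for n in('side','top'):
    d=np.load(f'pics/{n}8.npy');w=world(n,d).reshape(-1,3);F=(w[:,:2]-O)@R*1000;z=w[:,2]*1000
    m=(F[:,1]>17)&(F[:,1]<58)&(F[:,0]<45)&(F[:,0]>-20)&(abs(z-51)<4);x=np.sort(F[m,0]);print(n,x[:6].round(1))
p=cv2.imread('pics/top8.png')
cv2.imwrite('pics/z8.png',cv2.resize(cv2.imread('pics/side8.png')[170:280,290:420],None,fx=6,fy=5))
E
```

```text
t 27.38 fix mm [-118.9   42.1] z 190.8 yaw x 1.742 want 1.7437963267948966 F fix [-0.01 -0.34] 1.09 w 0.0005 q6 -0.71
side top 259 [[5.7, 17.2], [27.5, 35.8], [68.7, 58.8]] [47.6 54.7]
side lever 70 [[49.3, 22.0], [53.8, 35.6], [59.6, 55.6]] [ 89.9 105.9]
side stop 13 [[69.8, 44.4], [74.1, 54.5], [79.7, 64.7]] [36.4 39.5]
top top 2 [[62.6, 17.9], [64.2, 18.0], [65.8, 18.0]] [50.3 53.1]
top lever 18 [[49.4, 20.4], [54.9, 24.9], [57.9, 33.2]] [ 99.4 103.4]
top stop 5 [[76.3, 10.0], [78.3, 12.6], [78.8, 17.3]] [32.9 35.6]
side [4.9 5.2 5.3 5.5 5.6 5.7]
top []
```

View pics/z8.png

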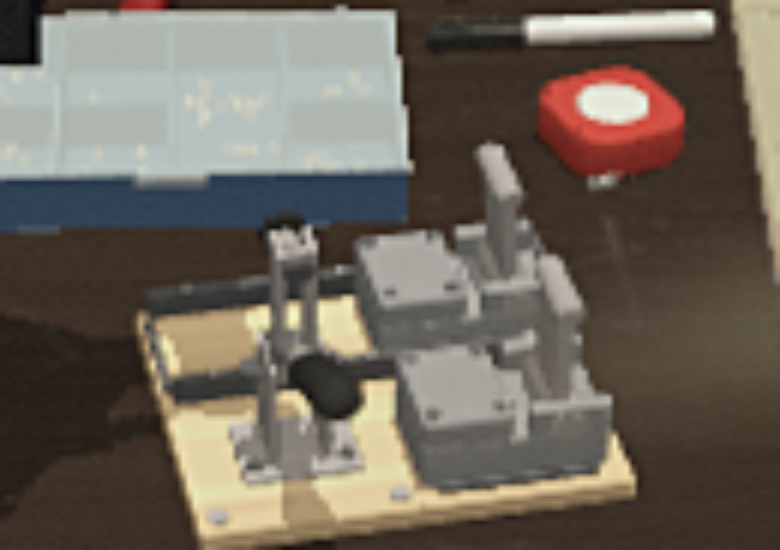

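```bash
python3 -c "
from rig import order
print(order.hand_in())"
```

```text
the job is handed in; nothing more can be done
None
```

The nest unit was worn: its lever rocked about ±0.2 rad to both stops, so after opening the clamp I slid the unit fully against the reject bay stop. I handed the job in at about 27 s with no verdict returned. While sliding, the gripper seems to have nudged that unit's lever back to near upright.

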